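# Settle a stage top onto its kinematic base

## Task

Lift the loose stage top by its blue tab, set it on the grey kinematic base just short of its seats and slide it gently, by feel, toward the flat-pad end until its three ball feet drop home: one in the cone, one in the groove, one on the flat pad. The seats are polished, so never bang or force the top against the base; leave it sitting fully down and let go, without disturbing the V-blocks and the housing nearby.

Things in the scene. Friction and masses are not known exactly. Their poses are not given: they have to be found in the camera images.
- stage_top: loose stage top: aluminium plate 88 (x) by 104 mm (y), 9 mm thick, with a 32 mm wide tongue at its +x end (to x = +60 mm); 0.57 to 0.86 kg, balanced under the tab. Origin: under the tab, in the plane touching the undersides of its three ball feet (z = 0 when it stands on the surface); z up. Plate underside at z 9 mm, plate top at 18 mm. Brass dots on top mark the feet
- grip_tab (a point): middle of the top edge of the upright blue grip tab on stage_top, 52 mm above stage_top's origin. The tab is 14 mm thick along stage_top's x, 36 mm wide along its y, and reaches from the plate top (18 mm) to 52 mm: pinch it along x, from above
- cone_foot (a point): centre of the ball foot that belongs in the cone, at (-25, +38, 6) mm in stage_top's frame. Each foot is a polished steel ball of 12 mm diameter, friction about 0.2
- groove_foot (a point): centre of the ball foot that belongs in the groove, at (-25, -38, 6) mm in stage_top's frame
- flat_foot (a point): centre of the ball foot under the tongue that belongs on the flat pad, at (+45, 0, 6) mm in stage_top's frame
- base: fixed kinematic base: grey slab x -98 to +88 mm, 128 mm wide (y), 8 mm thick; origin on the surface, z up, x toward the flat-pad end. Aluminium rails along x at y = +-58 mm, 17 mm high. A dark steel seat carriage (top 14 mm high) between them is clamped up to 16 mm either way along x from mid-travel; where is NOT in this pose: feel or see it. It carries the lands, seats and pad
- home_mid (a point): point of the base, 20 mm up: where stage_top's origin lies when home IF the carriage were at mid-travel, with x, y, z axes along the base's. In truth home lies up to 16 mm ahead of (+x) or behind (-x) this point, at the same y, height and yaw. Home is level, with all ball centres 26 mm above the surface
- lands_mid (a point): point of the base midway between cone and groove IF at mid-travel, 22 mm up, axes as base. Two steel lands, tops 22 mm up, at y = +38 and -38 mm, 24 mm wide, reach from 45 mm behind this point to 12 mm ahead. At this x the +y land has the cone (mouth 9 mm across), the -y land the V groove (9 mm wide, runs along y); walls 45 degrees. Feet on the lands stand 2 mm higher than home
- pad_mid (a point): point of the base where the flat foot touches IF at mid-travel, 20 mm up: the flat pad is 24 mm wide (y), from 43 mm behind this point to 11 mm ahead, top 20 mm up. The tongue faces this end
- travel_mid (a point): middle mark of the scale on the +y rail, 17 mm up. Feel: the top slides along +x over the lands with about 1 to 2.5 N; once the feet have dropped into cone and groove the push needed rises to 4 N and more, and pushed on regardless they climb out again. Pushing low on the tab, held loosely, keeps it from tipping and lets the feet drop by its weight
- v_block_a: bystander: steel V-block 33x40x34 mm, origin under its centre
- v_block_b: bystander: steel V-block 33x40x34 mm, origin under its centre
- housing_a: bystander: round metal housing 46 mm diameter, 38 mm high, origin under its centre

How it is judged (in metres and radians):
On the way:
1. the stage top stands on the base short of its seats: cone and groove feet on the lands, flat foot on the pad (z of cone_foot in the frame of base between 0.0272 and 0.0295 m and z of groove_foot in the frame of base between 0.0272 and 0.0295 m and z of flat_foot in the frame of base between 0.0248 and 0.0272 m and contact force between stage_top and base above 1 N), for 0.2 s.
At the end, for the whole second after the job is handed in: stage_top is home and at rest, untouched: all three ball centres between 24.8 and 26.9 mm above the surface (seated is 26), cone and groove feet within 2 mm of the seats' y = +38 and -38 mm in the base's frame (z of cone_foot in the frame of base between 0.0248 and 0.0269 m and z of groove_foot in the frame of base between 0.0248 and 0.0269 m and z of flat_foot in the frame of base between 0.0248 and 0.0269 m and y of cone_foot in the frame of base between 0.036 and 0.04 m and y of groove_foot in the frame of base between -0.04 and -0.036 m and linear speed of stage_top below 0.01 m/s and angular speed of stage_top below 0.05 rad/s and contact force between the fingers and stage_top below 0.1 N).
It fails at once if the stage top is pressed or banged on the base with more than 25 N (contact force between stage_top and base above 25 N).
It fails at once if a V-block is pushed more than 10 mm (distance of v_block_a from where it was at the start of the episode above 0.01 m).
It fails at once if a V-block is pushed more than 10 mm (distance of v_block_b from where it was at the start of the episode above 0.01 m).
It fails at once if the housing is pushed more than 10 mm (distance of housing_a from where it was at the start of the episode above 0.01 m).
It also fails if it takes over 67 s, if anything falls off the work surface, if the arm or the gripper's body presses on something with over 40 N, if the wrist force passes 120 N, or if a joint passes its speed limit or range.

## Robot

A 6-joint arm with a two-finger parallel gripper is mounted at the origin on a cart in front of the work surface, level with it; the furniture and walls round the work are solid. World frame = base frame: x ahead of the robot, y to its left, z up, the work surface at z = 0. Lengths are in mm, angles in rad, forces in N, time in s.
With the tool pointing down it reaches from about 350 to 975 mm from the base axis. Payload 7.1 kg.
Tool frame: the origin (TCP) lies at the very end of the fingers, on their centre line; the grasp point (between the pads) lies 19 mm behind it (ctrl.grip_depth is the distance from the TCP to the grasp point, in mm); x points along the fingers, z is the direction in which the jaws open and shut, and the axes are right-handed (so a half turn about x gives the same grasp; the last joint's range is limited). The gripper opens to 88 mm and grips with 3 to 60 N. Pads are 20 mm wide; open, the fingers measure 115 mm over their backs; the gripper's body (75 mm by 178 mm) begins 61 mm behind the grasp point.
Start: joints at [1.307, 0.423, 1.63, -0, 1.089, -0.019], TCP at [151.445, 606.357, 222.675] pointing down, gripper open.
Joint ranges: [-3, 3], [-0.9, 2.11], [0.09, 2.58], [-1.31, 4.45], [0.11, 2.69], [-2.54, 2.54]. Speed limits (rad/s): [2.39, 2.39, 3.01, 3.14, 3.14, 3.14].

## Interface

Orientations are given as a rotation vector (axis times angle).
In Python, from workcell import ctrl gives the robot as it stands. The module is installed in compiled form; this text tells all that it offers.
- The arm moves only by the tool send_rows, never from a script. Its argument "rows" is a list of rows, each a list of 4 numbers: the shift along the tool's x, y, z in mm, then the turn about the tool's x in rad. In form: [[x, y, z, turn], ...]. A call has 1 to 10 rows; each row shifts and turns the pose as measured when the row begins, along the tool's axes as they then stand; what a row does not reach is not made up. A row lasts 1/12 s, in which the tool goes at most 41.7 mm and 7.16 degrees, less where a joint would pass 70% of its speed; a pose out of reach is approached as far as the arm can. A call with a gripper value outside its range is refused whole. "fingers" is the opening, from 0 (shut) to 1 (fully open), set as the call begins (left out, the last holds). The fingers move at their own pace and stop on an object; the grip force is fixed at half the most. Time passes only in rows, so rows that do not move let the fingers close. It gives the time, the measured TCP pose, the force and the opening at its end, in the units of the state.
- ctrl.get_obs(): the state, without advancing time (a new reading comes with each control period).
- ctrl.get_image(name): name is "side" or "top"; returns a dict with "img" (480x640x3 uint8, red, green, blue), "depth" (480x640 float32, mm along the optical axis (not along the pixel's ray), 0 where there is no reading), "mtx" (3x3 intrinsics, pixels), "world_from_camera" (4x4, takes a point from camera to world coordinates). Camera axes: x right, y down, z forward; pixel columns grow to the right and rows downward; lengths in mm; the calibration is good to about 2 mm. A picture is of the moment at which its call begins.
- ctrl.close_job(): hands the job in, once; it reports no verdict.
The state is a dict: "t": time; "qpos": joint angles; "qvel": joint speeds; "joint_torque": joint torques, N m; "ee_pos": TCP position; "orientation": TCP orientation; "ft_force": force on the tool from outside, world axes, zero at the start; "moment": the same for the moment, N m; "width": finger opening in mm.
Only numpy, scipy, OpenCV 4.12 (cv2) and the standard library are available. Lean on these libraries where they do the work, as an engineer would, in place of code of your own. Each camera call takes 0.05 s, during which the arm holds its last target.

## Working session

There is one attempt and no reset: what is moved stays moved. The work goes in short steps, Python scripts to look and compute and a tool call to move; the robot and the scene stay as the last step left them, time stands still between calls to the robot, and variables do not carry over. Pictures are saved under pics/ and viewed, and the job is handed in when it is done.

Besides the shell and the picture viewer there is one more tool, called after "Emit:" as name(argument=value, ...) on one line, values as JSON. send_rows: Moves the arm, as the interface text tells. Its arguments: {"type":"object","properties":{"rows":{"type":"array"},"fingers":{"type":"number"}},"required":["rows"]}

```bash
mkdir -p pics; cat > h.py <<'E'
from workcell import ctrl
import numpy as np, cv2
from scipy.spatial.transform import Rotation as R
def snap(n):
    d=ctrl.get_image(n); return d
def save(d,fn): cv2.imwrite('pics/'+fn,d['img'][:,:,::-1])
def ray(d,u,v,z):
    K=d['mtx'];T=d['world_from_camera']
    r=T[:3,:3]@np.linalg.solve(K,[u,v,1]);o=T[:3,3]
    return o+r*(z-o[2])/r[2]
def dp(d,u,v):
    K=d['mtx'];T=d['world_from_camera']
    c=np.linalg.solve(K,[u,v,1])*d['depth'][v,u]
    return T[:3,:3]@c+T[:3,3]
E
python3 - <<'E'
from h import *
import pickle
for n in('top','side'):
    d=snap(n);save(d,n+'0.png');pickle.dump(d,open(n+'0.pkl','wb'));print(n,d['world_from_camera'].round(3).tolist(),d['mtx'].tolist())
o=ctrl.get_obs();print(o); print(R.from_rotvec(o['orientation']).as_matrix().round(3))
E
```

```text
top [[-0.01, -0.982, 0.191, 367.814], [-1.0, 0.009, -0.009, -68.086], [0.008, -0.191, -0.982, 981.156], [0.0, 0.0, 0.0, 1.0]] [[491.63082555164175, 0.0, 316.7512593450124], [0.0, 491.63082555164175, 237.6807903430503], [0.0, 0.0, 1.0]]
side [[-0.968, -0.11, 0.224, 321.516], [-0.249, 0.48, -0.841, 854.414], [-0.015, -0.871, -0.492, 589.746], [0.0, 0.0, 0.0, 1.0]] [[513.5973707290194, 0.0, 328.77649201786073], [0.0, 513.5973707290194, 235.3337228445897], [0.0, 0.0, 1.0]]
{'t': 0.1, 'qpos': array([ 1.30703389e+00,  4.23790252e-01,  1.63059603e+00,  1.44899232e-05,
        1.08860085e+00, -1.89891703e-02]), 'qvel': array([-0.00044932, -0.00176912, -0.00225903, -0.00060645, -0.00077687,
       -0.00065499]), 'joint_torque': array([-4.25764119e-04, -5.45615065e+01, -2.74322301e+01,  6.44792221e-02,
        1.87818386e-02, -5.88929993e-05]), 'ee_pos': array([151.29485578, 605.89768224, 221.97019774]), 'orientation': array([-1.02786771,  1.31625243,  1.02648753]), 'ft_force': array([ 0.46886606, -0.05220057,  0.041316  ]), 'moment': array([ 0.05419953, -0.09609484,  0.03987091]), 'width': 87.6580809194171}
[[-0.    -0.97   0.242]
 [-0.001  0.242  0.97 ]
 [-1.     0.    -0.001]]
```

View pics/top0.png

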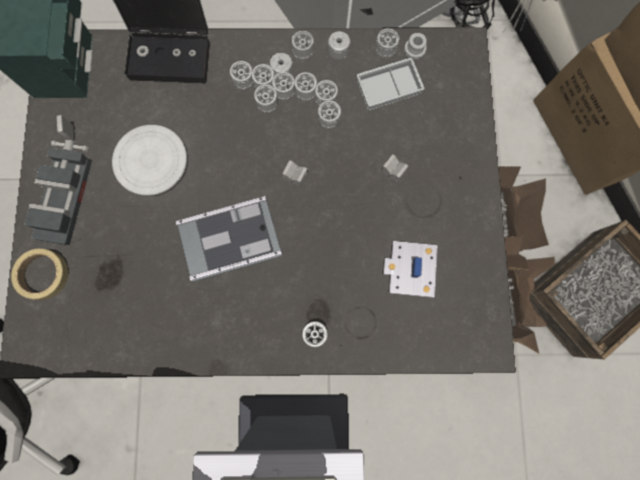

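View pics/side0.png

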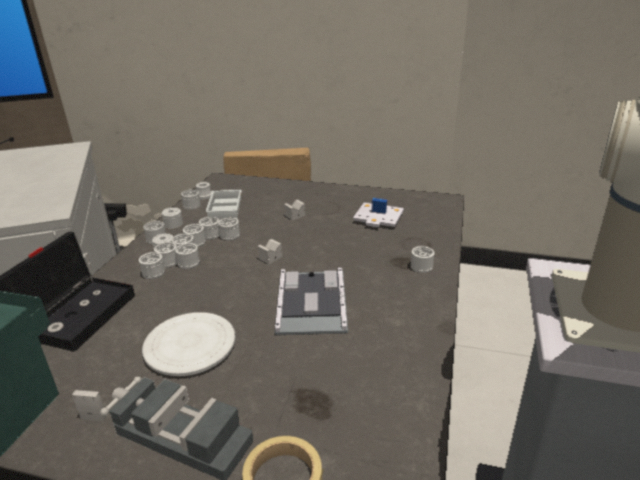

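```bash
python3 - <<'E'
from h import *
import pickle
t=pickle.load(open('top0.pkl','rb'))['img'][:,:,::-1];s=pickle.load(open('side0.pkl','rb'))['img'][:,:,::-1]
cv2.imwrite('pics/zb.png',cv2.resize(t[190:290,165:295],None,fx=6,fy=6,interpolation=cv2.INTER_CUBIC))
cv2.imwrite('pics/zs.png',cv2.resize(t[230:310,370:450],None,fx=7,fy=7,interpolation=cv2.INTER_CUBIC))
cv2.imwrite('pics/zsb.png',cv2.resize(s[260:340,265:360],None,fx=7,fy=7,interpolation=cv2.INTER_CUBIC))
E
```

```text
(no output)
```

View pics/zb.png

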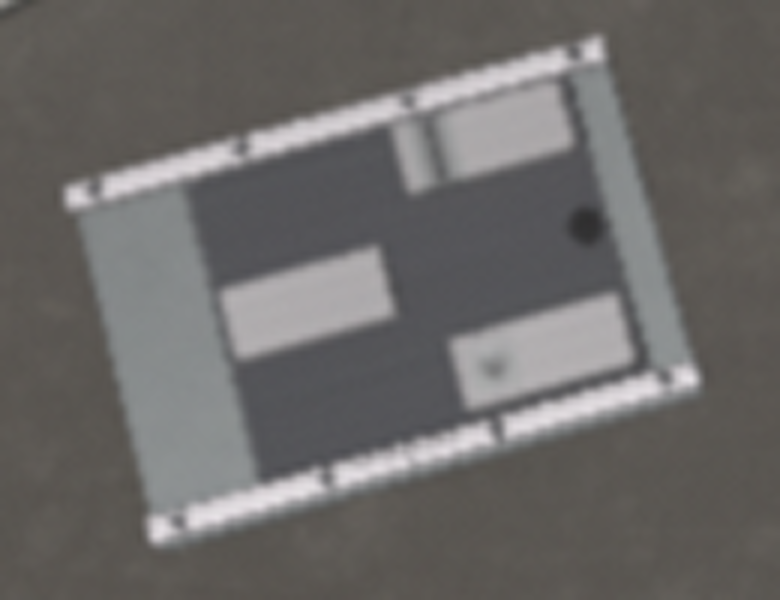

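View pics/zs.png

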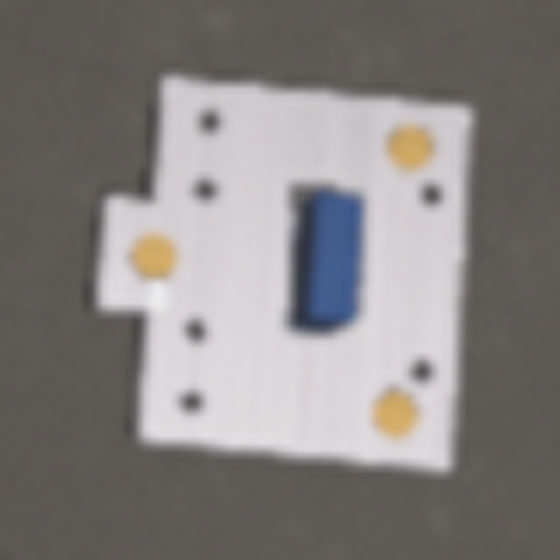

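View pics/zsb.png

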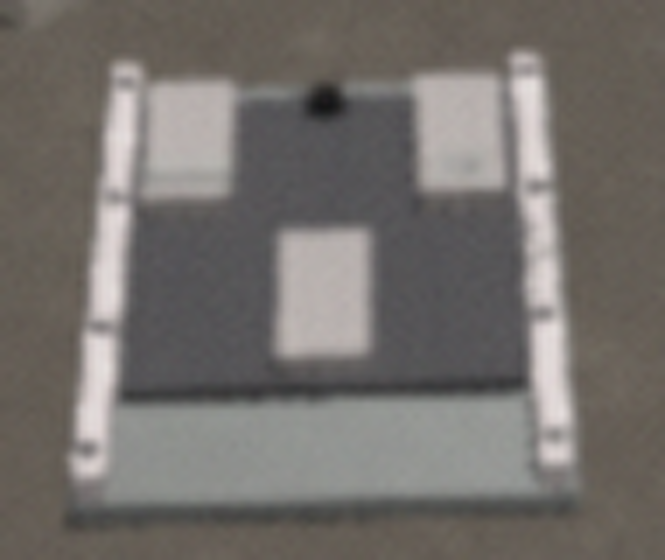

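```bash
cat > m.py <<'E'
from h import *
import pickle
d=pickle.load(open('top0.pkl','rb'));s=pickle.load(open('side0.pkl','rb'))
def z(d,X,Y,f,u0,v0,h): return ray(d,(X+.5)/f-.5+u0,(Y+.5)/f-.5+v0,h)
# rails z=17 top cam
c=np.array([z(d,x,y,6,165,190,17)[:2] for x,y in [(65,193),(604,50),(696,375),(152,532)]])
# order: (+x,-y) far, (-x,-y), (-x,+y), (+x,+y) : rails screw ends
ax=((c[0]-c[1])+(c[3]-c[2]));ax/=np.linalg.norm(ax);
print(c.round(1), np.degrees(np.arctan2(ax[1],ax[0])), 'lens',np.linalg.norm(c[0]-c[1]),np.linalg.norm(c[3]-c[2]),np.linalg.norm(c[0]-c[3]))
ctr=c.mean(0); O=ctr+5*ax; ay=np.array([-ax[1],ax[0]])
def b(p): q=p[:2]-O; return np.array([q@ax,q@ay]).round(1)
print('O',O)
for n,p,h in [('cone',(491,367),22),('gr1',(416,120),22),('gr2',(440,185),22),('pad1',(220,292),20),('pad2',(380,247),20),('pad3',(396,315),20),('pad4',(238,358),20),('landc',[450,345],22),('landc',[616,295],22),('landc',[634,360],22),('landc',[470,410],22)]:
    w=z(d,*p,6,165,190,h);print(n,w[:2].round(1),b(w))
print('side')
c=np.array([z(s,x,y,7,265,260,17)[:2] for x,y in [(87,475),(125,65),(524,57),(558,462)]]);print(c.round(1),[b(x) for x in c])
for n,p,h in [('cone',(470,165),22),('gr',(187,178),22),('pad',(325,293),20)]:
    w=z(s,*p,7,265,260,h);print(n,w[:2].round(1),b(w))
for n,dd in(('top',d),('side',s)):
    hsv=cv2.cvtColor(dd['img'],cv2.COLOR_RGB2HSV)
    m=cv2.inRange(hsv,(10,90,150),(30,255,255));
    k,l,st,ce=cv2.connectedComponentsWithStats(m)
    for i in range(1,k):
        if 4<st[i,4]<80:
            print(n,st[i,4],ce[i].round(1),ray(dd,*ce[i],18)[:2].round(1))
    m=cv2.inRange(hsv,(105,120,60),(125,255,255));k,l,st,ce=cv2.connectedComponentsWithStats(m)
    for i in range(1,k):
        if st[i,4]>20: print(n,'blue',st[i],ce[i].round(1),ray(dd,*ce[i],52)[:2].round(1))
E
python3 m.py
```

```text
[[590.6 205.9]
 [638.7  26.3]
 [527.1  -5.2]
 [476.6 172.5]] 105.40446701563062 lens 185.91311218023893 184.66166420172183 118.79023192198139
O [556.91991526 104.69079874]
cone [529.5  61.9] [-33.9  37.8]
gr1 [613.5  88.4] [-30.7 -50.2]
gr2 [591.1  80. ] [-32.9 -26.4]
pad1 [555.9 152.3] [ 46.2 -11.6]
pad2 [570.6  99.8] [ -8.4 -11.9]
pad3 [547.6  93.9] [-7.9 11.9]
pad4 [533.6 145.6] [45.7 11.6]
landc [537.   75.6] [-22.8  26.9]
landc [553.3  21. ] [-79.7  25.7]
landc [531.4  14.9] [-79.8  48.4]
landc [515.3  68.6] [-23.7  49.7]
side
[[ 5.892e+02  2.074e+02]
 [ 6.402e+02  3.020e+01]
 [ 5.280e+02 -3.000e-01]
 [ 4.775e+02  1.756e+02]] [array([ 90.4, -58.4]), array([-93.9, -60.5]), array([-93.6,  55.7]), array([89.5, 57.7])]
cone [528.1  63.5] [-32.1  38.7]
gr [602.3  87.3] [-28.9 -39.1]
pad [551.6 126.3] [22.2 -0.6]
top 22 [428.1 250.9] [ 526.6 -298.5]
top 23 [391.8 266.1] [ 496.9 -225. ]
top 23 [426.1 288.8] [ 451.4 -290.5]
top blue [414 258   7  18  99] [417.1 266.6] [ 490.9 -267.8]
side 6 [396.  209.5] [ 452.5 -286.8]
side 8 [373.5 219.5] [ 497.3 -222.1]
side blue [   0   32   48   65 2162] [19.5 70. ] [ 2559.2 -1391. ]
side blue [373 198  14  14 163] [378.9 204.7] [ 487.5 -235.4]
```

Emit:
send_rows(rows=[[0,-30,-25,0],[0,-30,-25,0],[0,-30,-25,0],[0,-30,-25,0],[0,-30,-25,0],[0,-30,-25,0],[0,-30,-25,0],[0,-30,-25,0],[0,-30,-25,0],[0,-30,-25,0]], fingers=1)

```text
t: 0.93
ee_pos: [385.3, 282.6, 218.6]
orientation: [-1.037, 1.314, 1.037]
ft_force: [1.2, 1.0, -0.1]
width: 88.0
```

```bash
cat > go.py <<'E'
from h import *
import sys
o=ctrl.get_obs(); M=R.from_rotvec(o['orientation']).as_matrix()
a=list(map(float,sys.argv[1:]))
print('t',round(o['t'],2),'p',o['ee_pos'].round(2),'yaw',np.degrees(np.arctan2(M[1,2],M[0,2])).round(2),'down',M[:,0].round(4),'F',o['ft_force'].round(2),'M',o['moment'].round(2),'w',round(o['width'],2))
if len(a)>=3: print('tool',(M.T@(np.array(a[:3])-o['ee_pos'])).round(2))
if len(a)>=4: print('turn',np.round(np.radians(np.degrees(np.arctan2(M[1,2],M[0,2]))-a[3]),4))
E
python3 go.py 492 -269.7 120 83.7
```

```text
t 0.93 p [385.31 282.58 218.58] yaw 76.7 down [-0.003  -0.0021 -1.    ] F [ 1.18  1.02 -0.1 ] M [-0.01 -0.    0.07] w 87.95
tool [  99.41 -231.14 -512.65]
turn -0.1222
```

Emit:
send_rows(rows=[[3,-13,-30,-0.01],[3,-13,-30,-0.01],[3,-13,-30,-0.01],[3,-13,-30,-0.01],[3,-13,-30,-0.01],[3,-13,-30,-0.01],[3,-13,-30,-0.01],[3,-13,-30,-0.01],[3,-13,-30,-0.01],[3,-13,-30,-0.01]])

```text
t: 1.77
ee_pos: [460.0, -53.0, 187.6]
orientation: [-1.113, 1.269, 1.114]
ft_force: [0.9, 1.1, 0.4]
width: 88.1
```

```bash
python3 go.py 492 -269.7 120 83.7
```

```text
t 1.77 p [459.96 -53.   187.59] yaw 82.59 down [-1.5e-03 -9.0e-04 -1.0e+00] F [0.87 1.06 0.44] M [ 0.04  0.03 -0.  ] w 88.12
tool [  67.73  -59.83 -210.68]
turn -0.0194
```

Emit:
send_rows(rows=[[8,-9,-32,-0.003],[8,-9,-32,-0.003],[8,-9,-32,-0.003],[8,-9,-32,-0.003],[8,-9,-32,-0.003],[8,-7,-25,-0.003],[8,-5,-14,-0.003],[4,-2,-7,0],[0,0,0,0]])

```text
t: 2.52
ee_pos: [493.6, -282.2, 122.8]
orientation: [-1.125, 1.262, 1.125]
ft_force: [0.3, 0.2, 0.4]
width: 87.6
```

```bash
python3 go.py 492 -269.7 70 83.7; python3 - <<'E'
from h import *
d=snap('top');cv2.imwrite('pics/a1.png',d['img'][180:340,340:500,::-1].repeat(4,0).repeat(4,1))
d=snap('side');cv2.imwrite('pics/a2.png',d['img'][130:250,320:460,::-1].repeat(4,0).repeat(4,1))
E
```

```text
t 2.52 p [ 493.63 -282.16  122.83] yaw 83.47 down [-1.3e-03 -7.0e-04 -1.0e+00] F [0.29 0.21 0.35] M [ 0.01 -0.07 -0.03] w 87.63
tool [52.82  2.97 12.24]
turn -0.0039
```

View pics/a1.png

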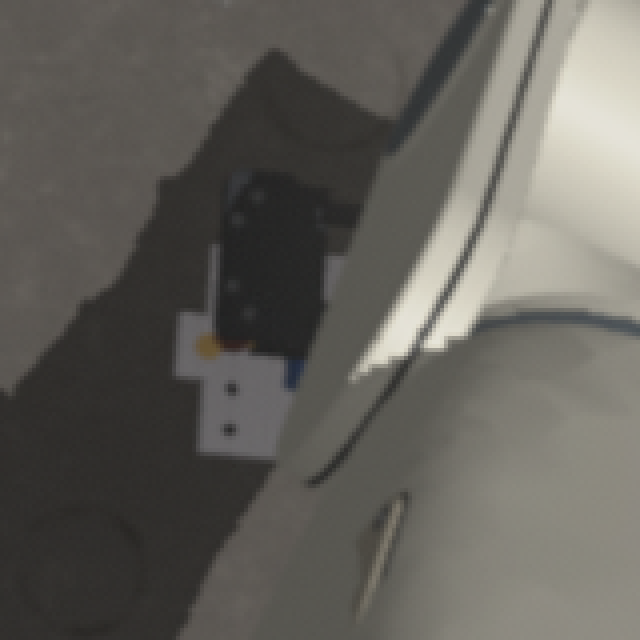

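View pics/a2.png

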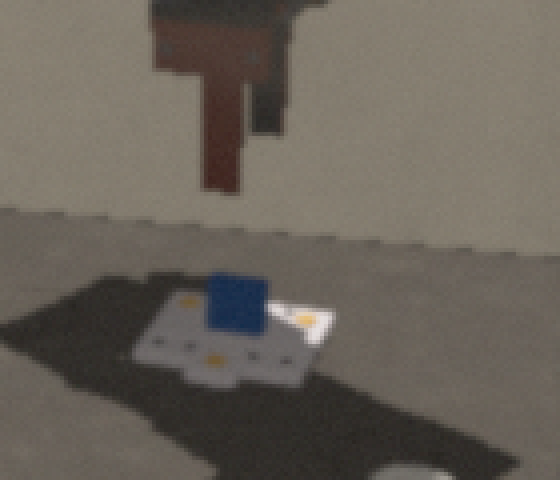

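Emit:
send_rows(rows=[[10,1,5,-0.004],[20,1,5,0],[20,1,2,0],[20,0,0,0],[12,0,0,0],[5,0,0,0],[0,0,0,0]])

```text
t: 3.2
ee_pos: [492.4, -257.9, 35.1]
orientation: [-1.138, 1.254, 1.134]
ft_force: [-0.7, 0.4, -0.2]
width: 87.8
```

```bash
python3 go.py 492 -269.7 23 83.7
```

```text
t 3.2 p [ 492.41 -257.88   35.1 ] yaw 84.34 down [ 0.002  -0.0011 -1.    ] F [-0.68  0.37 -0.18] M [-0.02  0.01 -0.01] w 87.78
tool [ 12.11  -0.74 -11.79]
turn 0.0112
```

Emit:
send_rows(rows=[[2,0,-5,0.005],[3,-0.5,-4,0.005],[3,0,-2,0],[2,0,0,0],[1,0,0,0],[0,0,0,0]])

```text
t: 3.7
ee_pos: [493.6, -269.4, 26.1]
orientation: [-1.134, 1.256, 1.124]
ft_force: [-1.1, -1.8, 0.3]
width: 88.0
```

```bash
python3 go.py 492 -269.7 23 83.7
```

```text
t 3.7 p [ 493.58 -269.36   26.14] yaw 83.82 down [ 0.006  -0.0033 -1.    ] F [-1.08 -1.83  0.32] M [-0.01  0.01  0.01] w 88.04
tool [ 3.13  1.55 -0.5 ]
turn 0.0021
```

Emit:
send_rows(rows=[[1.5,1,0,0],[1,0.5,0,0]], fingers=0.3)

```text
t: 3.87
ee_pos: [492.4, -269.7, 24.0]
orientation: [-1.135, 1.256, 1.122]
ft_force: [-0.4, 0.3, 0.8]
width: 78.0
```

```bash
python3 go.py 492 -269.7 23 83.7
```

```text
t 3.87 p [ 492.41 -269.67   24.  ] yaw 83.8 down [ 0.007  -0.0039 -1.    ] F [-0.41  0.29  0.85] M [0.02 0.03 0.01] w 77.99
tool [ 1.    0.41 -0.08]
turn 0.0017
```

Emit:
send_rows(rows=[[0,0,0,0],[0,0,0,0],[0,0,0,0],[0,0,0,0],[0,0,0,0]], fingers=0.2)

```text
t: 4.28
ee_pos: [492.1, -269.6, 24.0]
orientation: [-1.135, 1.256, 1.122]
ft_force: [0.8, -0.7, 0.6]
width: 44.3
```

```bash
python3 go.py 492 -269.7 23 83.7;python3 - <<'E'
from h import *
d=snap('side');cv2.imwrite('pics/a3.png',d['img'][130:250,320:460,::-1].repeat(4,0).repeat(4,1))
E
```

```text
t 4.28 p [ 492.14 -269.62   23.99] yaw 83.79 down [ 0.0069 -0.0038 -1.    ] F [ 0.76 -0.65  0.57] M [0.01 0.03 0.03] w 44.34
tool [ 0.99  0.14 -0.1 ]
turn 0.0015
```

View pics/a3.png

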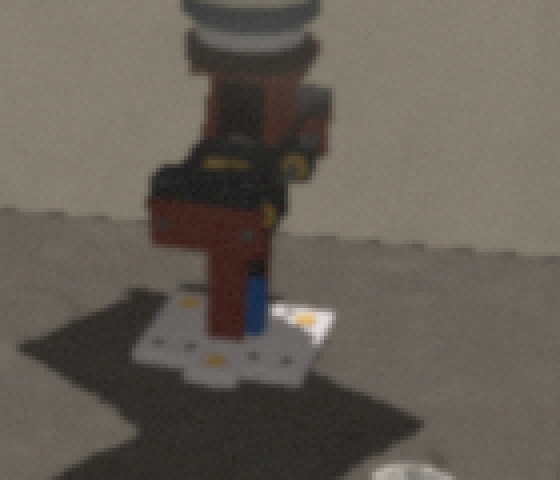

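```bash
python3 - <<'E'
from h import *
import pickle
s=pickle.load(open('side0.pkl','rb'));T=np.linalg.inv(s['world_from_camera'])
def pr(p):
    c=T[:3,:3]@p+T[:3,3];q=s['mtx']@c;q=q[:2]/q[2];return ((q-[320,130])*4).round(0)
ex=np.array([.11,.994,0]);ey=np.array([-.994,.11,0]);O=np.array([492,-269.7,0])
for y in(-18,18): print('tabtop',pr(O+7*ex+y*ey+[0,0,52]),pr(O+7*ex+y*ey+[0,0,18]))
for y in(-10,10): print('fing',pr(O+30*ex+y*ey+[0,0,24]),pr(O+30*ex+y*ey+[0,0,60]))
E
```

```text
tabtop [206. 274.] [205. 324.]
tabtop [264. 283.] [261. 333.]
fing [207. 334.] [208. 280.]
fing [239. 339.] [241. 284.]
```

Emit:
send_rows(rows=[[0,0,0,0],[0,0,0,0],[0,0,0,0],[0,0,0,0],[0,0,0,0],[0,0,0,0],[0,0,0,0]], fingers=0)

```text
t: 4.92
ee_pos: [492.1, -269.6, 24.0]
orientation: [-1.135, 1.256, 1.122]
ft_force: [-0.4, -0.2, -0.2]
width: 14.3
```

```bash
python3 go.py 559.5 95.3 80 105.5
```

```text
t 4.92 p [ 492.13 -269.64   24.05] yaw 83.78 down [ 0.0068 -0.0038 -1.    ] F [-0.39 -0.23 -0.24] M [ 0.12  0.02 -0.03] w 14.28
tool [-56.88 -27.86 369.92]
turn -0.379
```

Emit:
send_rows(rows=[[-3,0,0,0],[-6,0,0,0],[-10,0,0,0],[-15,0,0,0],[-15,0,0,0],[-10,0,0,0],[-5,0,0,0],[0,0,0,0]])

```text
t: 5.58
ee_pos: [487.9, -267.0, 90.3]
orientation: [-1.128, 1.259, 1.13]
ft_force: [0.5, -0.4, -6.3]
width: 13.6
```

```bash
python3 go.py 559.5 95.3 80 105.5
```

```text
t 5.58 p [ 487.93 -266.97   90.34] yaw 83.8 down [-0.0012  0.001  -1.    ] F [ 0.45 -0.38 -6.33] M [-0.   -0.02 -0.01] w 13.58
tool [ 10.6  -32.04 367.87]
turn -0.3787
```

Emit:
send_rows(rows=[[0,-1,10,-0.015],[0,-3,20,-0.03],[0,-4,25,-0.03],[0,-5,25,-0.03],[0,-6,25,-0.03],[0,-7,25,-0.03],[0,-8,25,-0.03],[0,-8,25,-0.03],[0,-9,25,-0.03],[0,-9,25,-0.03]])

```text
t: 6.42
ee_pos: [538.5, -24.2, 85.6]
orientation: [-1.34, 1.119, 1.353]
ft_force: [-0.1, -0.8, -6.1]
width: 14.0
```

```bash
python3 go.py 563 82.8 90 105.5
```

```text
t 6.42 p [538.49 -24.19  85.57] yaw 100.71 down [-0.0081  0.0021 -1.    ] F [-0.06 -0.76 -6.08] M [-0.04 -0.07 -0.02] w 13.98
tool [ -4.41 -43.94 100.59]
turn -0.0835
```

Emit:
send_rows(rows=[[-1,-9,22,-0.025],[-1,-9,20,-0.02],[-1,-8,14,-0.01],[0,-4,8,-0.005],[0,-2,4,0],[0,0,0,0],[0,0,0,0]])

```text
t: 7.0
ee_pos: [551.2, 61.1, 84.0]
orientation: [-1.388, 1.082, 1.414]
ft_force: [0.6, -0.2, -7.2]
width: 13.5
```

```bash
python3 go.py 563 82.8 70 105.5;python3 - <<'E'
from h import *
for n in('top','side'):
    d=snap(n);save(d,n+'1.png')
E
```

```text
t 7.0 p [551.23  61.13  83.96] yaw 105.01 down [-0.0166  0.0028 -0.9999] F [ 0.56 -0.16 -7.18] M [-0.02 -0.03  0.  ] w 13.53
tool [ 13.82 -17.19  17.79]
turn -0.0086
```

View pics/top1.png

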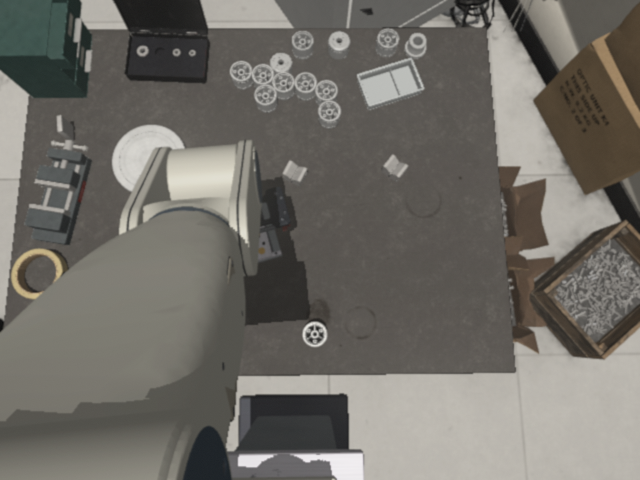

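View pics/side1.png

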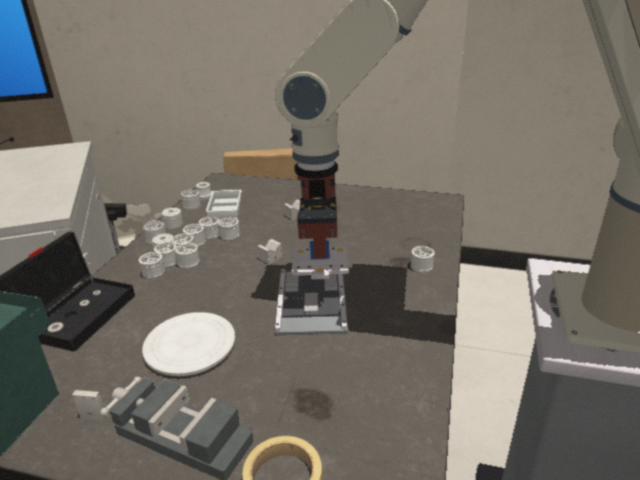

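Emit:
send_rows(rows=[[0,-3,3,0],[0,-3,3,0],[0,-3,3,-0.005],[0,-3,3,-0.005],[0,-2,2,0],[0,-1,1,0],[0,0,0,0]])

```text
t: 7.68
ee_pos: [563.2, 77.7, 84.1]
orientation: [-1.392, 1.079, 1.418]
ft_force: [0.9, -0.1, -6.7]
width: 13.7
```

```bash
python3 go.py 563 82.8 70 105.5
```

```text
t 7.68 p [563.23  77.73  84.09] yaw 105.3 down [-0.016   0.0028 -0.9999] F [ 0.9  -0.14 -6.69] M [ 0.01 -0.01 -0.01] w 13.66
tool [14.1  -1.32  4.85]
turn -0.0035
```

Emit:
send_rows(rows=[[5,-0.5,1,0],[10,-0.5,1,0],[5,0,1,0],[0,0,1,0],[0,0,0,0]])

```text
t: 8.1
ee_pos: [562.2, 82.3, 61.4]
orientation: [-1.392, 1.08, 1.419]
ft_force: [-0.2, 0.3, -6.3]
width: 13.9
```

```bash
python3 go.py 563 82.8 70 105.5
```

```text
t 8.1 p [562.23  82.32  61.39] yaw 105.31 down [-0.0171  0.0026 -0.9999] F [-0.19  0.28 -6.29] M [-0.01  0.04  0.05] w 13.92
tool [-8.62 -0.73  0.32]
turn -0.0033
```

Emit:
send_rows(rows=[[-3,6,0,0],[-3,12,0,0],[-3,16,0,0],[0,16,0,0],[0,10,0,0],[0,5,0,0],[0,0,0,0]])

```text
t: 8.68
ee_pos: [495.7, 64.0, 72.7]
orientation: [-1.392, 1.079, 1.419]
ft_force: [0.4, -0.6, -6.1]
width: 14.0
```

```bash
python3 go.py 563 82.8 70 105.5
```

```text
t 8.68 p [495.68  64.03  72.67] yaw 105.32 down [-0.0169  0.0025 -0.9999] F [ 0.39 -0.6  -6.09] M [-0.    0.03 -0.02] w 13.97
tool [  1.58 -69.92   0.29]
turn -0.0031
```

Emit:
send_rows(rows=[[0,0,-10,0.02],[0,0,-20,0.03],[0,0,-20,0.03],[0,0,-20,0.03],[0,0,-10,0.02],[0,0,0,0]])

```text
t: 9.18
ee_pos: [519.3, -18.2, 73.7]
orientation: [-1.298, 1.149, 1.313]
ft_force: [-0.2, -0.1, -6.4]
width: 13.9
```

```bash
python3 go.py 563 82.8 70 105.5
```

```text
t 9.18 p [519.3  -18.17  73.75] yaw 97.48 down [-0.009   0.0022 -1.    ] F [-0.19 -0.14 -6.42] M [-0.03 -0.05 -0.  ] w 13.93
tool [  3.57 -56.5   94.41]
turn -0.1401
```

Emit:
send_rows(rows=[[0,0,0,-0.02],[0,0,0,-0.03],[0,0,0,-0.03],[0,0,0,-0.03],[0,0,0,-0.02],[0,0,0,0]])

```text
t: 9.68
ee_pos: [520.3, -16.1, 73.5]
orientation: [-1.4, 1.071, 1.416]
ft_force: [-0.5, -0.2, -6.1]
width: 13.8
```

```bash
python3 go.py 563 82.8 70 105.5
```

```text
t 9.68 p [520.26 -16.11  73.52] yaw 105.61 down [-0.0087  0.0032 -1.    ] F [-0.47 -0.23 -6.08] M [ 0.05 -0.03  0.01] w 13.78
tool [  3.47 -67.81  83.73]
turn 0.002
```

Emit:
send_rows(rows=[[0,-4,5,0],[0,-6,8,0],[0,-8,10,0],[0,-8,10,0],[0,-8,10,0],[0,-8,10,0],[0,-8,10,0],[0,-4,5,0],[0,-2,2,0],[0,0,0,0]])

```text
t: 10.52
ee_pos: [559.7, 79.6, 73.3]
orientation: [-1.402, 1.067, 1.417]
ft_force: [0.1, 0.2, -6.9]
width: 14.2
```

```bash
python3 go.py 563 82.8 70 105.5
```

```text
t 10.52 p [559.73  79.58  73.29] yaw 105.78 down [-0.0077  0.0042 -1.    ] F [ 0.11  0.19 -6.85] M [ 0.02  0.02 -0.01] w 14.24
tool [ 3.28 -4.05  2.19]
turn 0.0048
```

Emit:
send_rows(rows=[[0,0,-10,0.02],[0,0,-20,0.03],[0,0,-25,0.04],[0,0,-25,0.04],[0,0,-20,0.03],[0,0,-10,0.02],[0,0,0,0],[0,0,0,-0.03],[0,0,0,-0.04],[0,0,0,-0.04]])

```text
t: 11.35
ee_pos: [579.1, -38.4, 71.7]
orientation: [-1.34, 1.118, 1.36]
ft_force: [-0.6, -0.1, -6.8]
width: 13.8
```

Emit:
send_rows(rows=[[0,0,0,-0.03],[0,0,0,-0.03],[0,0,0,0]])

```text
t: 11.6
ee_pos: [577.6, -37.9, 71.4]
orientation: [-1.384, 1.083, 1.409]
ft_force: [-0.2, 0.8, -6.8]
width: 13.7
```

```bash
python3 go.py 563 82.8 70 105.5
```

```text
t 11.6 p [577.55 -37.86  71.36] yaw 104.68 down [-0.0143  0.004  -0.9999] F [-0.17  0.77 -6.8 ] M [ 0.03 -0.06  0.01] w 13.73
tool [  2.05 -16.52 120.39]
turn -0.0144
```

Emit:
send_rows(rows=[[0,0,6,0],[0,-2,12,0],[0,-2,16,0],[0,-2,16,0],[0,-2,16,0],[0,-2,16,0],[0,-2,12,0],[0,-1,8,0],[0,0,4,0],[0,0,0,0]])

```text
t: 12.43
ee_pos: [559.9, 80.1, 72.0]
orientation: [-1.378, 1.086, 1.406]
ft_force: [-0.5, -0.5, -7.2]
width: 14.0
```

```bash
python3 go.py 563 82.8 60 105.5
```

```text
t 12.43 p [559.87  80.14  72.  ] yaw 104.33 down [-0.0162  0.0053 -0.9999] F [-0.53 -0.5  -7.24] M [0.   0.01 0.03] w 14.03
tool [11.97 -3.86  1.7 ]
turn -0.0204
```

Emit:
send_rows(rows=[[2,-2,1,-0.01],[4,-1,0.5,-0.01],[4,0,0,0],[4,0,0,0],[2,0,0,0],[0,0,0,0]])

```text
t: 12.93
ee_pos: [562.8, 80.5, 54.0]
orientation: [-1.393, 1.075, 1.421]
ft_force: [0.1, 0.3, -6.9]
width: 13.9
```

```bash
python3 go.py 563 82.8 48 105.5;python3 - <<'E'
from h import *
for n in('top','side'):
    d=snap(n);cv2.imwrite('pics/%s2.png'%n,cv2.resize((d['img'][185:285,230:330] if n=='top' else d['img'][210:340,250:380])[:,:,::-1],None,fx=5,fy=5,interpolation=cv2.INTER_CUBIC))
    import pickle;pickle.dump(d,open(n+'2.pkl','wb'))
E
```

```text
t 12.93 p [562.82  80.54  53.99] yaw 105.48 down [-0.0161  0.0047 -0.9999] F [ 0.13  0.26 -6.92] M [-0.02  0.02 -0.05] w 13.9
tool [ 6.   -0.86  2.08]
turn -0.0004
```

View pics/side2.png

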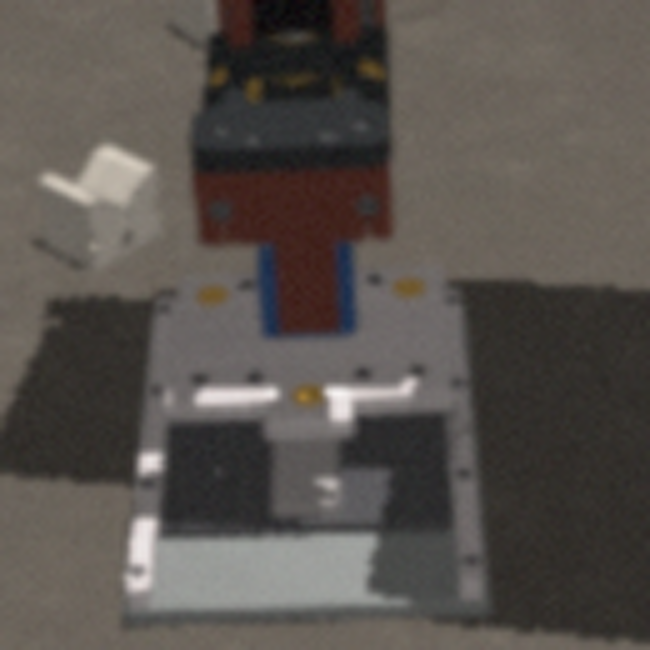

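View pics/top2.png

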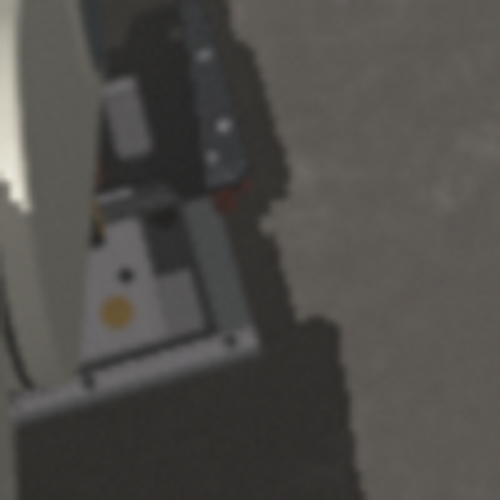

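```bash
python3 - <<'E'
from h import *
import pickle
t=pickle.load(open('top2.pkl','rb'));s=pickle.load(open('side2.pkl','rb'))
O=np.array([556.9,104.7]);a=np.radians(105.5);ax=np.array([np.cos(a),np.sin(a)]);ay=np.array([-ax[1],ax[0]])
f=lambda p:((p[:2]-O)@ax,(p[:2]-O)@ay)
for n,d,x,y,u,v in(('flat',s,307,396,250,210),('gr',s,212,294,250,210),('cone',s,408,287,250,210),('cone',t,117,313,230,185)):
    p=ray(d,(x+.5)/5-.5+u,(y+.5)/5-.5+v,48);print(n,p.round(1),np.round(f(p),1))
print(np.round(f(np.array([562.8,80.5])),1))
E
```

```text
flat [550.8 125.6  48. ] [21.8  0.2]
gr [605.4  69.1  48. ] [-47.3 -37.2]
cone [532.9  47.1  48. ] [-49.1  38.5]
cone [531.9  45.9  48. ] [-50.   39.8]
[-24.9   0.8]
```

Emit:
send_rows(rows=[[1.5,-0.5,1,0],[1.5,-0.5,1,0],[1,0,0,0],[0.5,0,0,0],[0,0,0,0]])

```text
t: 13.45
ee_pos: [563.8, 82.9, 49.9]
orientation: [-1.393, 1.075, 1.419]
ft_force: [-1.1, 0.3, -6.9]
width: 13.5
```

```bash
python3 go.py 563 82.8 46 105.5
```

```text
t 13.45 p [563.83  82.86  49.93] yaw 105.45 down [-0.0147  0.0049 -0.9999] F [-1.13  0.35 -6.87] M [ 0.    0.05 -0.04] w 13.53
tool [3.94 0.77 0.12]
turn -0.0009
```

Emit:
send_rows(rows=[[0.6,0,0,0],[0.6,0,0,0],[0.6,0,0,0],[0.4,0,0,0],[0,0,0,0]])

```text
t: 13.87
ee_pos: [563.9, 83.0, 47.7]
orientation: [-1.394, 1.074, 1.419]
ft_force: [-0.1, 0.1, -6.9]
width: 13.6
```

```bash
python3 go.py 563 82.8 46 105.5
```

```text
t 13.87 p [563.91  83.    47.72] yaw 105.46 down [-0.0143  0.005  -0.9999] F [-0.12  0.07 -6.86] M [ 0.05 -0.05 -0.03] w 13.56
tool [1.73 0.91 0.03]
turn -0.0007
```

Emit:
send_rows(rows=[[0.4,0,0,0],[0.4,0,0,0],[0,0,0,0]])

```text
t: 14.12
ee_pos: [564.0, 83.0, 47.1]
orientation: [-1.394, 1.074, 1.419]
ft_force: [-0.4, -0.1, -5.6]
width: 13.3
```

```bash
python3 go.py 563 82.8 46 105.5
```

```text
t 14.12 p [564.02  83.02  47.08] yaw 105.46 down [-0.0141  0.005  -0.9999] F [-0.37 -0.14 -5.63] M [-0.04 -0.    0.02] w 13.27
tool [1.09 1.03 0.05]
turn -0.0007
```

Emit:
send_rows(rows=[[0.3,0,0,0],[0,0,0,0]])

```text
t: 14.28
ee_pos: [564.1, 83.0, 47.1]
orientation: [-1.394, 1.074, 1.419]
ft_force: [-0.2, -0.2, -5.2]
width: 14.0
```

Emit:
send_rows(rows=[[0.3,0,0,0],[0,0,0,0]])

```text
t: 14.45
ee_pos: [564.1, 83.1, 47.0]
orientation: [-1.394, 1.074, 1.419]
ft_force: [0.3, 0.2, -3.5]
width: 13.6
```

```bash
python3 go.py 563 82.8 46 105.5
```

```text
t 14.45 p [564.08  83.06  46.98] yaw 105.46 down [-0.0138  0.005  -0.9999] F [ 0.31  0.19 -3.5 ] M [-0.    0.14  0.02] w 13.56
tool [1.   1.1  0.03]
turn -0.0007
```

Emit:
send_rows(rows=[[0.4,0,0,0],[0,0,0,0]])

```text
t: 14.62
ee_pos: [564.2, 83.0, 46.9]
orientation: [-1.394, 1.074, 1.418]
ft_force: [-1.2, -0.1, -3.3]
width: 13.7
```

Emit:
send_rows(rows=[[0.4,0,0,0],[0,0,0,0]])

```text
t: 14.78
ee_pos: [564.2, 83.1, 46.9]
orientation: [-1.394, 1.074, 1.418]
ft_force: [-0.7, 0.3, -2.4]
width: 13.9
```

```bash
python3 go.py 563 82.8 46 105.5
```

```text
t 14.78 p [564.21  83.09  46.85] yaw 105.46 down [-0.0134  0.0051 -0.9999] F [-0.74  0.26 -2.38] M [-0.14  0.12 -0.04] w 13.87
tool [0.87 1.24 0.03]
turn -0.0007
```

Emit:
send_rows(rows=[[0,0,0,0],[0,0,0,0]], fingers=0.158)

```text
t: 14.95
ee_pos: [564.2, 83.0, 46.9]
orientation: [-1.394, 1.074, 1.418]
ft_force: [-1.5, 0.8, -3.2]
width: 13.5
```

Emit:
send_rows(rows=[[0,0,0,0],[0,0,0,0]], fingers=0.161)

```text
t: 15.12
ee_pos: [564.3, 83.1, 46.8]
orientation: [-1.394, 1.073, 1.418]
ft_force: [-1.6, 0.5, -3.6]
width: 14.4
```

Emit:
send_rows(rows=[[0,0,0,0],[0,0,0,0]], fingers=0.164)

```text
t: 15.28
ee_pos: [564.3, 83.2, 46.6]
orientation: [-1.394, 1.073, 1.418]
ft_force: [-0.4, 0.9, -2.6]
width: 14.1
```

Emit:
send_rows(rows=[[0,0,0,0],[0,0,0,0]], fingers=0.167)

```text
t: 15.45
ee_pos: [564.4, 83.4, 46.5]
orientation: [-1.394, 1.073, 1.418]
ft_force: [-0.4, 0.4, -4.1]
width: 14.9
```

```bash
python3 go.py 563 82.8 46 105.5
```

```text
t 15.45 p [564.39  83.43  46.54] yaw 105.45 down [-0.0132  0.0056 -0.9999] F [-0.36  0.38 -4.06] M [ 0.12  0.14 -0.01] w 14.89
tool [ 0.55  1.5  -0.25]
turn -0.0009
```

Emit:
send_rows(rows=[[0,0,0,0],[0,0,0,0]], fingers=0.17)

```text
t: 15.62
ee_pos: [564.8, 83.6, 46.8]
orientation: [-1.394, 1.072, 1.418]
ft_force: [-0.4, 0.7, 0.1]
width: 14.8
```

Emit:
send_rows(rows=[[0,0,0,0],[0,0,0,0]], fingers=0.174)

```text
t: 15.78
ee_pos: [565.7, 83.6, 47.5]
orientation: [-1.395, 1.071, 1.416]
ft_force: [-0.6, 1.2, -0.6]
width: 15.4
```

Emit:
send_rows(rows=[[0,0,0,0],[0,0,0,0]], fingers=0.179)

```text
t: 15.95
ee_pos: [566.5, 83.6, 48.0]
orientation: [-1.396, 1.07, 1.415]
ft_force: [-0.9, 0.4, -0.5]
width: 15.8
```

Emit:
send_rows(rows=[[0,0,0,0],[0,0,0,0]], fingers=0.185)

```text
t: 16.12
ee_pos: [567.1, 83.6, 48.4]
orientation: [-1.396, 1.069, 1.414]
ft_force: [-0.0, 0.0, 0.3]
width: 16.0
```

```bash
python3 go.py 563 82.8 46 105.5
```

```text
t 16.12 p [567.06  83.57  48.4 ] yaw 105.46 down [-0.0077  0.006  -1.    ] F [-0.04  0.04  0.29] M [ 0.06  0.07 -0.  ] w 16.02
tool [2.43 4.11 0.32]
turn -0.0007
```

```bash
python3 - <<'E'
from h import *
import pickle
for n in('top','side'):
    d=snap(n);cv2.imwrite('pics/%s3.png'%n,cv2.resize((d['img'][185:285,230:330] if n=='top' else d['img'][210:340,250:380])[:,:,::-1],None,fx=5,fy=5,interpolation=cv2.INTER_CUBIC))
    pickle.dump(d,open(n+'3.pkl','wb'))
E
python3 go.py 564 83 45
```

```text
t 16.22 p [567.    83.57  48.34] yaw 105.46 down [-0.0079  0.006  -1.    ] F [-0.72  0.05 -0.46] M [ 0.06  0.06 -0.01] w 16.52
tool [3.36 3.02 0.23]
```

View pics/side3.png

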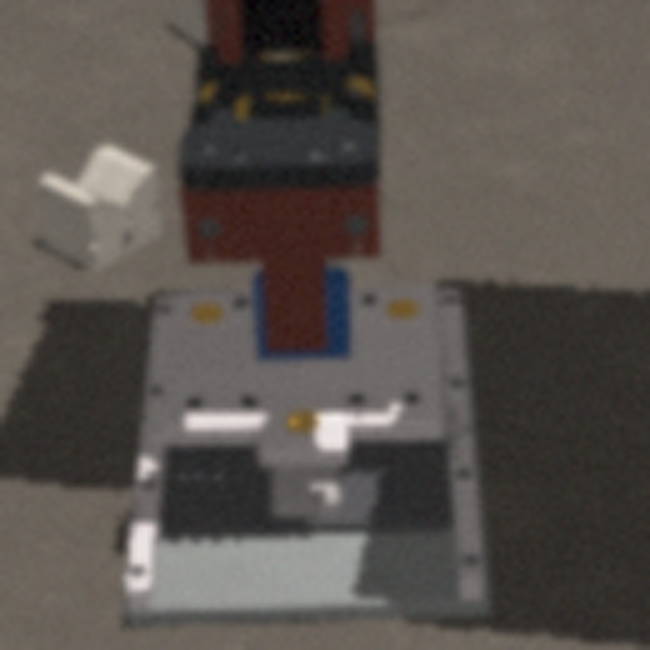

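View pics/top3.png

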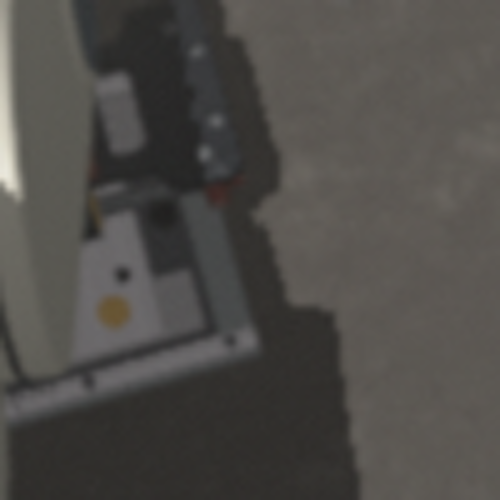

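```bash
cat > meas.py <<'E'
from h import *
O=np.array([556.9,104.7]);a=np.radians(105.5);ax=np.array([np.cos(a),np.sin(a)]);ay=np.array([-ax[1],ax[0]])
f=lambda p:((p[:2]-O)@ax,(p[:2]-O)@ay)
def dots(d,n):
    hsv=cv2.cvtColor(d['img'],cv2.COLOR_RGB2HSV)
    sub=(slice(250,320),slice(270,350)) if n=='side' else (slice(230,270),slice(244,290))
    m=np.zeros((480,640),np.uint8);m[sub]=cv2.inRange(hsv,(12,110,90),(28,255,255))[sub]
    k,l,st,ce=cv2.connectedComponentsWithStats(m)
    for i in range(1,k):
        if st[i,4]>5:
            sv=hsv[...,1].astype(float)*(cv2.dilate((l==i).astype(np.uint8),np.ones((3,3)))>0)
            for z in (38,40): print(n,st[i,4],ce[i].round(2),z,np.round(f(ray(d,*ce[i],z)),2))
if __name__=='__main__':
    import pickle,sys
    for n in('side','top'):
        d=pickle.load(open(n+sys.argv[1]+'.pkl','rb'));dots(d,n)
E
python3 meas.py 3
```

```text
side 13 [291.   272.15] 38 [-49.42 -39.75]
side 13 [291.   272.15] 40 [-46.4  -39.51]
side 13 [330.   271.15] 38 [-49.82  36.03]
side 13 [330.   271.15] 40 [-46.79  36.  ]
side 13 [309.69 294.  ] 38 [23.84 -2.43]
side 13 [309.69 294.  ] 40 [26.6  -2.32]
top 15 [252.53 246.87] 38 [-48.6   36.86]
top 15 [252.53 246.87] 40 [-48.74  37.27]
```

Emit:
send_rows(rows=[[1,1,0,0],[1,1,0,0],[1,1,0,0],[0.5,0,0,0],[0,0,0,0]], fingers=0.2)

```text
t: 16.63
ee_pos: [563.9, 82.6, 44.5]
orientation: [-1.397, 1.069, 1.414]
ft_force: [0.6, -0.1, -0.2]
width: 17.5
```

```bash
python3 go.py 564 83 44.5
```

```text
t 16.63 p [563.89  82.62  44.52] yaw 105.46 down [-0.0076  0.0059 -1.    ] F [ 0.61 -0.14 -0.19] M [-0.   -0.01 -0.02] w 17.54
tool [ 0.03 -0.21  0.34]
```

Emit:
send_rows(rows=[[0,0,0.8,0],[0,0,0.8,0],[0,0,0.8,0],[0,0,0.8,0]])

```text
t: 16.97
ee_pos: [563.0, 85.4, 44.4]
orientation: [-1.397, 1.07, 1.413]
ft_force: [1.7, -1.7, -0.6]
width: 17.6
```

Emit:
send_rows(rows=[[0,0,0.8,0],[0,0,0.8,0],[0,0,0.8,0]])

```text
t: 17.22
ee_pos: [562.5, 87.4, 44.4]
orientation: [-1.398, 1.07, 1.413]
ft_force: [1.0, -2.3, -0.2]
width: 17.8
```

Emit:
send_rows(rows=[[0,0,0.8,0],[0,0,0.8,0],[0,0,0.8,0]])

```text
t: 17.47
ee_pos: [561.9, 89.7, 44.4]
orientation: [-1.398, 1.07, 1.413]
ft_force: [0.3, -2.2, -1.2]
width: 17.7
```

```bash
python3 go.py 559.5 95.3 44.5
```

```text
t 17.47 p [561.92  89.74  44.38] yaw 105.48 down [-0.0071  0.0043 -1.    ] F [ 0.29 -2.22 -1.24] M [-0.37 -0.11 -0.05] w 17.69
tool [-0.08  0.84  6.  ]
```

Emit:
send_rows(rows=[[0,0,0.8,0],[0,0,0.8,0],[0,0,0.8,0]])

```text
t: 17.72
ee_pos: [561.2, 92.3, 44.4]
orientation: [-1.398, 1.07, 1.413]
ft_force: [0.6, -1.3, -0.7]
width: 17.5
```

Emit:
send_rows(rows=[[0,0,0.7,0],[0,0,0.7,0]])

```text
t: 17.88
ee_pos: [560.7, 93.9, 44.4]
orientation: [-1.398, 1.07, 1.413]
ft_force: [0.5, -1.7, -1.4]
width: 17.5
```

Emit:
send_rows(rows=[[0,0,0.7,0],[0,0,0.7,0]])

```text
t: 18.05
ee_pos: [560.1, 95.6, 44.3]
orientation: [-1.398, 1.07, 1.413]
ft_force: [-0.4, -0.7, -1.1]
width: 17.9
```

```bash
python3 go.py 559.5 95.3 44.5
```

```text
t 18.05 p [560.14  95.56  44.28] yaw 105.48 down [-0.0075  0.0045 -1.    ] F [-0.42 -0.75 -1.11] M [-0.2 -0.1  0. ] w 17.86
tool [-0.22  0.69 -0.07]
```

Emit:
send_rows(rows=[[0,0,0.6,0]])

```text
t: 18.13
ee_pos: [559.8, 96.3, 44.2]
orientation: [-1.398, 1.07, 1.413]
ft_force: [0.3, -1.0, -0.5]
width: 17.7
```

Emit:
send_rows(rows=[[0,0,0.6,0]])

```text
t: 18.22
ee_pos: [559.6, 97.1, 44.2]
orientation: [-1.397, 1.07, 1.414]
ft_force: [-0.8, -1.2, -1.1]
width: 17.6
```

Emit:
send_rows(rows=[[0,0,0.5,0]])

```text
t: 18.3
ee_pos: [559.5, 97.7, 44.2]
orientation: [-1.398, 1.07, 1.414]
ft_force: [1.1, -2.2, -1.5]
width: 17.7
```

```bash
python3 go.py 559.5 95.3 44.5;python3 - <<'E'
from h import *
import pickle
for n in('top','side'):
    d=snap(n);pickle.dump(d,open(n+'4.pkl','wb'))
    cv2.imwrite('pics/%s4.png'%n,cv2.resize((d['img'][185:285,230:330] if n=='top' else d['img'][210:340,250:380])[:,:,::-1],None,fx=5,fy=5,interpolation=cv2.INTER_CUBIC))
E
python3 meas.py 4
```

```text
t 18.3 p [559.48  97.67  44.23] yaw 105.48 down [-0.0077  0.0048 -1.    ] F [ 1.13 -2.17 -1.55] M [-0.42 -0.16  0.03] w 17.65
tool [-0.28  0.62 -2.29]
side 13 [330.31 276.  ] 38 [-33.    36.28]
side 13 [330.31 276.  ] 40 [-30.03  36.24]
side 12 [290.83 277.08] 38 [-32.38 -39.29]
side 12 [290.83 277.08] 40 [-29.41 -39.05]
side 18 [310.28 298.39] 38 [37.23 -1.19]
side 18 [310.28 298.39] 40 [39.94 -1.09]
top 16 [245.5 249. ] 38 [-34.41  37.16]
top 16 [245.5 249. ] 40 [-34.58  37.57]
```

View pics/side4.png

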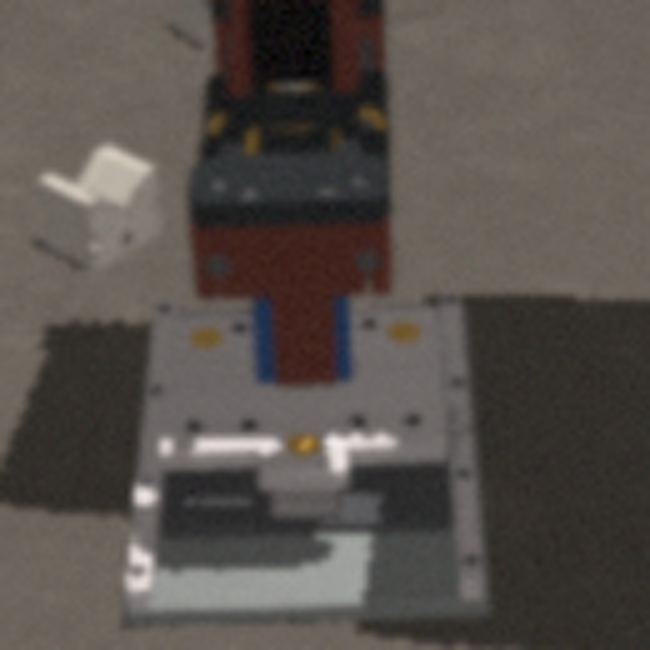

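Emit:
send_rows(rows=[[0,0,0.4,0]])

```text
t: 18.48
ee_pos: [559.3, 97.9, 44.3]
orientation: [-1.398, 1.07, 1.414]
ft_force: [0.9, -3.9, -0.6]
width: 18.0
```

Emit:
send_rows(rows=[[0,0,0.4,0]])

```text
t: 18.57
ee_pos: [559.3, 98.0, 44.3]
orientation: [-1.398, 1.07, 1.414]
ft_force: [0.6, -4.5, -0.4]
width: 17.7
```

```bash
python3 go.py 559.5 95.3 44.5
```

```text
t 18.57 p [559.31  97.99  44.3 ] yaw 105.51 down [-0.0077  0.0041 -1.    ] F [ 0.64 -4.48 -0.38] M [-0.85 -0.12 -0.01] w 17.72
tool [-0.22  0.54 -2.64]
```

Emit:
send_rows(rows=[[0,0,-0.8,0],[0,0,-0.8,0],[0,0,-0.4,0]])

```text
t: 18.82
ee_pos: [559.9, 96.6, 44.5]
orientation: [-1.397, 1.07, 1.414]
ft_force: [0.2, -0.4, 0.2]
width: 17.7
```

```bash
python3 go.py 559.5 95.3 44.5;python3 - <<'E'
from h import *
import pickle
for n in('top','side'):
    d=snap(n);pickle.dump(d,open(n+'5.pkl','wb'))
    cv2.imwrite('pics/%s5.png'%n,cv2.resize((d['img'][185:285,230:330] if n=='top' else d['img'][210:340,250:380])[:,:,::-1],None,fx=5,fy=5,interpolation=cv2.INTER_CUBIC))
E
python3 meas.py 5
python3 - <<'E'
from h import *
import pickle
for k in '345':
    d=pickle.load(open('side%s.pkl'%k,'rb'))
    for nm,(u0,u1,v0,v1) in {'L':(285,298,272,288),'R':(322,335,272,288),'front':(285,330,286,292)}.items():
        P=np.array([dp(d,u,v) for v in range(v0,v1) for u in range(u0,u1) if d['depth'][v,u]>0])
        print(k,nm,len(P),np.median(P[:,2]).round(2) if len(P) else None)
E
```

```text
t 18.82 p [559.89  96.57  44.48] yaw 105.47 down [-0.0077  0.0052 -1.    ] F [ 0.18 -0.43  0.25] M [-0.02  0.04 -0.02] w 17.72
tool [-0.02  0.71 -1.12]
side 13 [330.31 276.  ] 38 [-33.    36.28]
side 13 [330.31 276.  ] 40 [-30.03  36.24]
side 12 [290.83 277.08] 38 [-32.38 -39.29]
side 12 [290.83 277.08] 40 [-29.41 -39.05]
side 17 [310.12 298.41] 38 [37.29 -1.48]
side 17 [310.12 298.41] 40 [40.   -1.38]
top 15 [245.53 249.13] 38 [-34.4   37.44]
top 15 [245.53 249.13] 40 [-34.58  37.84]
3 L 207 37.14
3 R 207 37.29
3 front 268 36.34
4 L 207 35.7
4 R 208 36.21
4 front 270 35.99
5 L 208 35.67
5 R 208 36.04
5 front 269 35.75
```

View pics/side5.png

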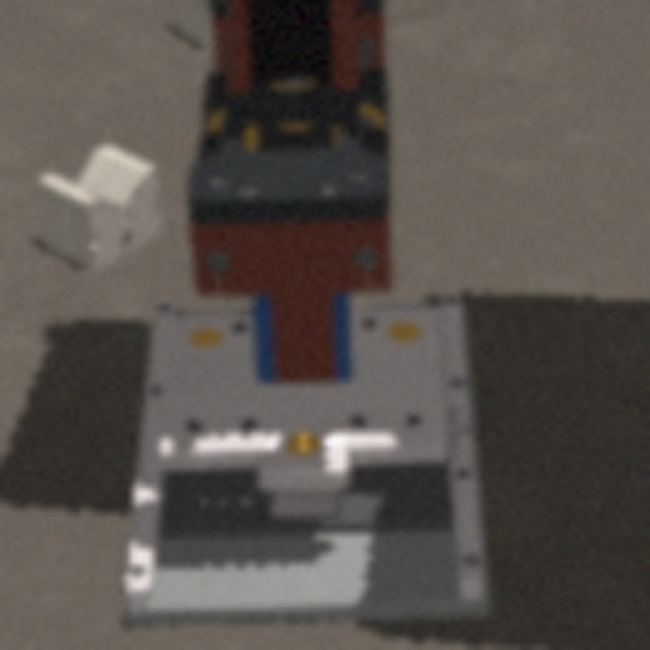

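```bash
cat > pl.py <<'E'
from h import *
import pickle,sys
from meas import f
def plane(k):
    d=pickle.load(open('side%s.pkl'%k,'rb'))
    P=[]
    for v in range(262,302):
        for u in range(275,345):
            if d['depth'][v,u]>0:
                p=dp(d,u,v)
                if 28<p[2]<46:
                    x,y=f(p);P.append((x,y,p[2]))
    P=np.array(P);xs=np.median(P[:,0])
    for it in range(8):
        A=np.c_[P[:,0],P[:,1],np.ones(len(P))];c=np.linalg.lstsq(A,P[:,2],rcond=None)[0];r=P[:,2]-A@c;P=P[abs(r)<max(1.2,1.5*r.std())]
    return c,len(P),r.std()
for k in sys.argv[1:]:
    c,n,s=plane(k); xo={'3':-48}.get(k,-34.5)
    print(k,n,s.round(2),'slopes',c[:2].round(4),'cone',(c@[xo,38,1]).round(2),'gr',(c@[xo,-38,1]).round(2),'flat',(c@[xo+70,0,1]).round(2))
E
python3 pl.py 3 4 5
```

```text
3 1015 0.62 slopes [-0.0325  0.005 ] cone 38.19 gr 37.81 flat 35.73
4 955 0.62 slopes [-0.003   0.0051] cone 36.17 gr 35.78 flat 35.77
5 992 0.63 slopes [0.0002 0.0039] cone 35.96 gr 35.66 flat 35.82
```

Emit:
send_rows(rows=[[0,0,0,0],[0,0,0,0],[0,0,0,0],[0,0,0,0],[0,0,0,0],[0,0,0,0]], fingers=0.5)

```text
t: 19.42
ee_pos: [559.8, 97.0, 44.6]
orientation: [-1.397, 1.069, 1.414]
ft_force: [0.3, -0.6, -0.3]
width: 43.6
```

Emit:
send_rows(rows=[[-4,0,0,0],[-8,0,0,0],[-12,0,0,0],[-15,0,0,0],[-20,0,0,0],[-20,0,0,0],[-15,0,0,0],[-8,0,0,0],[0,0,0,0]])

```text
t: 20.17
ee_pos: [560.9, 96.4, 157.5]
orientation: [-1.398, 1.068, 1.412]
ft_force: [0.8, -0.2, 0.2]
width: 43.7
```

```bash
python3 go.py;python3 - <<'E'
from h import *
import pickle
for n in('top','side'):
    d=snap(n);pickle.dump(d,open(n+'6.pkl','wb'));save(d,n+'6.png')
E
python3 meas.py 6;python3 pl.py 6
```

```text
t 20.17 p [560.87  96.36 157.54] yaw 105.47 down [-0.0058  0.0057 -1.    ] F [ 0.76 -0.18  0.19] M [0.02 0.02 0.02] w 43.74
side 13 [330.31 276.  ] 38 [-33.    36.28]
side 13 [330.31 276.  ] 40 [-30.03  36.24]
side 12 [290.83 277.08] 38 [-32.38 -39.29]
side 12 [290.83 277.08] 40 [-29.41 -39.05]
side 15 [310.13 298.2 ] 38 [36.65 -1.46]
side 15 [310.13 298.2 ] 40 [39.36 -1.36]
top 16 [245.5 249. ] 38 [-34.41  37.16]
top 16 [245.5 249. ] 40 [-34.58  37.57]
6 966 0.62 slopes [-0.0019  0.0036] cone 36.13 gr 35.85 flat 35.85
```

View pics/side6.png

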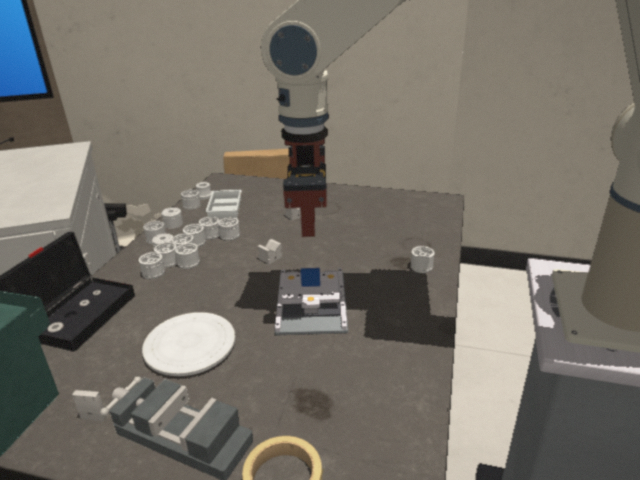

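```bash
python3 -c "
from workcell import ctrl
print(ctrl.close_job())"
```

```text
the job is handed in; nothing more can be done
None
```

I gripped the stage top by its blue tab and set it on the lands about 15 mm short of the seats. I then let go in small steps and pushed it toward the flat-pad end with the fingers loose around the tab. The push stayed around 1–2 N, then rose to about 4.5 N and the arm stalled. I took that as seated, backed off, opened the fingers and lifted clear. The job was handed in at about 20 s.

**Heights:** depth from the side camera showed both rear feet dropping about 2 mm. The heights at the cone, groove and flat feet went from 38.2 / 37.8 / 35.7 mm to 36.1 / 35.9 / 35.9 mm. That is level, so the top looks fully seated.

**Position:** the top camera put the cone foot within about 0.5 mm of the seat. After the gripper left, the brass dots did not move beyond measurement noise, and the wrist force showed no contact beyond noise.

**Nearby parts:** both V-blocks and the housing look undisturbed in the last picture. I did not measure them.

**What did not go cleanly:**
- The tool picked up about 1° of tilt during the transfer. Extra sweeps to correct it did not help, so the groove side touched down first and the top levelled as the fingers opened.
- The top shifted about 1 mm sideways on release, and the seats should have centred it.
- The side camera puts all positions 2–4 mm further along the base than the top camera, on the seats as well as the stage top. I therefore compared positions only within one view.

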